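Sort left and right brake levers into their baskets

ROBOT

A 6-joint arm with a two-finger parallel gripper is mounted at the origin on the work surface. World frame = base frame: x ahead of the robot, y to its left, z up, the work surface at z = 0. Lengths are in m, angles in rad, forces in N, time in s.
With the tool pointing down it reaches from about 0.375 to 0.75 m from the base axis. Payload 9 kg.
Tool frame: the origin (TCP) lies at the very end of the fingers, on their centre line; the grasp point (between the pads) lies 19 mm behind it; z points along the fingers, y is the line along which they close (so a half turn about z gives the same grasp; the last joint's range is limited). The gripper opens to 85 mm and grips with 20 to 120 N. Pads are 22 mm wide; open, the fingers measure 114 mm over their backs; the gripper's body (76 mm by 85 mm) begins 54 mm behind the grasp point. The pads swing forward as they close: fully open they stand 13 mm farther back than shut.
Start: joints at [1.084, 0.104, 0.097, 1.564, 0, 1.353], TCP at [0.159, 0.578, 0.231] pointing down, gripper open.
Joint ranges: [-2.99, 2.99], [-0.84, 1.86], [-1.1, 1.16], [-1.84, 2.11], [-1.51, 1.56], [-3.14, 3.14]. Speed limits (rad/s): [2.22, 2.22, 2.57, 3.14, 3.14, 3.14].

INTERFACE

Orientations are given as a unit quaternion [w, x, y, z].
In Python, from bench import robot, eyes gives the robot as it stands.
- The arm moves only by the tool step_arm, never from a script. Its argument "plan" is a list of rows, each a list of 2 entries, a list of its own where there are three numbers: the shift along the tool's x, y, z in mm, then the turn about the tool's z in units of 10 degrees (1.0 is 10 degrees). In form: [[[tx, ty, tz], roll], ...]. A call has 1 to 12 rows; each row is the pose to reach, as a shift and turn from the pose commanded when the call began, along the tool's axes at that moment; what a row does not reach only later rows make up. A row lasts 1/8 s, in which the tool goes at most 62.5 mm and 10.7 degrees, less where a joint would pass 70% of its speed; a pose out of reach is approached as far as the arm can. A call with a gripper value outside its range is refused whole. "grip" is the opening, from 0 (shut) to 1 (fully open), set as the call begins (left out, the last holds). The fingers move at their own pace and stop on an object; "force" is the grip in N (left out, the last holds). Time passes only in rows, so rows that repeat a pose let the fingers close. It gives the time, the measured TCP pose, the force, the opening and the grip force at its end, in the units of the state.
- robot.sense(): the state, without advancing time (a new reading comes with each control period).
- eyes.snapshot(name): name is "side" or "top" or "wrist"; returns the picture (480x640x3 uint8, red, green, blue); there is no depth.
- eyes.camera_params(name): a dict with "fx", "fy", "cx", "cy" (pixels), "k1" (the pictures are not rectified: a ray, as slopes to the right and down, at radius r is drawn at 1 + k1 r^2 times it, then the intrinsics apply), "origin" and "orientation" of the camera in the world; the wrist camera has in their place "T_tool_cam" (4x4, takes a point from camera to tool coordinates, whose origin is the TCP and whose axes are the flange's). Camera axes: x right, y up, looking along -z (the intrinsics and any distortion apply to the point x, -y, -z); pixel columns grow to the right and rows downward; lengths in m; the calibration is good to about 2 mm. A picture is of the moment at which its call begins: read the wrist's pose just before it. camera_params takes no time and is no camera call.
- robot.hand_in(): hands the job in; it is judged then, once.
Trained networks look in the newest picture that a camera, given by its name, has taken for a name from the list of things; names that differ only in an ending like _2 or _b are one class to them, and where a whole thing is asked for, a point or a joint stands for the part that bears it (a point fixed in the world has none). Each returns a list of dicts, best first, with "confidence" (0 to 1); they miss things now and then, are a little off and sometimes report something else, mostly with a low value. They report only what shows in the picture. A call takes as long as a camera call. They do not tell look-alikes from the thing itself.
- eyes.find_in(target, camera): "xy" ([column, row] in pixels, amid what is visible of it).
- eyes.spot_point(target, camera): "xy" ([column, row] in pixels: a listed point, or the origin of a listed thing).
The state is a dict: "clock": time; "qpos": joint angles; "joint_vel": joint speeds; "effort": joint torques, N m; "eef_pos": TCP position; "orientation": TCP orientation; "wrist_force": force on the tool from outside, world axes, zero at the start; "torque": the same for the moment, N m; "width": opening from 0.0 (shut) to 1.0 (fully open); "grip_force": force on a finger pad.
Only numpy, scipy, OpenCV 4.12 (cv2) and the standard library are available. Lean on these libraries where they do the work, as an engineer would, in place of code of your own. Each camera call takes 0.05 s, during which the arm holds its last target. There are 200 camera calls.

TASK

Two brake levers, one left-hand and one right-hand, lie on the bicycle shop's counter among other parts. Put the left-hand lever into the blue basket on the robot's left and the right-hand lever into the one on its right: lower each in gently rather than dropping it, so that it lies flat on the basket's floor with its round cap facing up, and let go.

Things in the scene. Friction and masses are not known exactly. Their poses are not given: they have to be found in the camera images.
- lever_left: Left-hand brake lever, 0.1-0.2 kg, lying round steel cap up. Seen from above with the black clamp ring towards you, its metal blade points left. mm: origin under middle of black barrel (24 in x, 80 in y, 24 high, cap to 28); z up. Ring to x -44 at y -24..-38, 35 high; lug, blade on +x side from y 25, x to 37, ball tip ends y 130. Grip barrel across x. Starts blade away from base +-20 deg
- lever_right: Right-hand brake lever, 0.1-0.2 kg, lying round steel cap up. Seen from above with the black clamp ring towards you, its metal blade points right. mm: origin under middle of black barrel (24 in x, 80 in y, 24 high, cap to 28); z up. Ring to x -44 at y 24..38, 35 high; lug, blade on +x side from y -25, x to 37, ball tip ends y -130. Grip barrel across x. Starts blade away from base +-20 deg
- basket_left: Open blue slatted basket on the robot's left (+y side), fixed, empty, the same as the other one. Outside 260 mm (its x) by 190 mm (its y) by 65 mm tall, walls and floor 5 mm thick. Origin: centre of its underside, on the table; the inner floor is 5 mm higher. z up; its x lies within 10 degrees of world x (away from the robot).
- basket_right: Open blue slatted basket on the robot's right (-y side), fixed, empty, the same as the other one. Outside 260 mm (its x) by 190 mm (its y) by 65 mm tall, walls and floor 5 mm thick. Origin: centre of its underside, on the table; the inner floor is 5 mm higher. z up; its x lies within 10 degrees of world x (away from the robot).
There are look-alikes about, which are no part of the job. Leave any green look-alike of the lever_right alone. What is shaped like the lever_left but pink is not meant.

How it is judged:
At the end, for the whole second after the job is handed in: The left-hand lever rests in the left (+y) basket and the right-hand lever in the right (-y) basket: each one's origin is inside the basket's walls and less than 20 mm above the basket's underside, its cap side is up within 0.35 rad (20 degrees) of vertical, and it is at rest and released (x of lever_left in the frame of basket_left between -0.122 and 0.122 m and y of lever_left in the frame of basket_left between -0.087 and 0.087 m and z of lever_left in the frame of basket_left below 0.02 m and angle between each of lever_left, lever_right's own z axis and vertical below 0.35 rad and linear speed of each of lever_left, lever_right below 0.03 m/s and angular speed of each of lever_left, lever_right below 0.3 rad/s and x of lever_right in the frame of basket_right between -0.122 and 0.122 m and y of lever_right in the frame of basket_right between -0.087 and 0.087 m and z of lever_right in the frame of basket_right below 0.02 m); the robot touches nothing.
It fails at once if the left-hand lever is dropped into a basket (over 0.9 m/s inside a basket: a fall of more than about 40 mm) ((x of lever_left in the frame of basket_left between -0.122 and 0.122 m and y of lever_left in the frame of basket_left between -0.087 and 0.087 m and z of lever_left in the frame of basket_left below 0.06 m and linear speed of lever_left above 0.9 m/s) or (x of lever_left in the frame of basket_right between -0.122 and 0.122 m and y of lever_left in the frame of basket_right between -0.087 and 0.087 m and z of lever_left in the frame of basket_right below 0.06 m and linear speed of lever_left above 0.9 m/s)).
It fails at once if the right-hand lever is dropped into a basket (over 0.9 m/s inside a basket: a fall of more than about 40 mm) ((x of lever_right in the frame of basket_left between -0.122 and 0.122 m and y of lever_right in the frame of basket_left between -0.087 and 0.087 m and z of lever_right in the frame of basket_left below 0.06 m and linear speed of lever_right above 0.9 m/s) or (x of lever_right in the frame of basket_right between -0.122 and 0.122 m and y of lever_right in the frame of basket_right between -0.087 and 0.087 m and z of lever_right in the frame of basket_right below 0.06 m and linear speed of lever_right above 0.9 m/s)).
It also fails if it takes over 58 s, if anything falls off the work surface, if the arm or the gripper's body presses on something with over 40 N, if the wrist force passes 120 N, or if a joint passes its speed limit or range.

## Working session

There is one attempt and no reset: what is moved stays moved. The work goes in short steps, Python scripts to look and compute and a tool call to move; the robot and the scene stay as the last step left them, time stands still between calls to the robot, and variables do not carry over. Pictures are saved under pics/ and viewed, at most 10 in all, crops included, and the job is handed in when it is done.

Besides the shell and the picture viewer there is one more tool, called after "Emit:" by a JSON object that holds its "fn" and its "kwargs", one argument or row to a line. step_arm: Moves the arm, as the interface text tells. Its arguments: {"type":"object","properties":{"plan":{"type":"array","items":{"type":"array"}},"grip":{"type":"number"},"force":{"type":"number"}},"required":["plan"]}

```bash
mkdir -p pics
cat > h.py <<'E'
import numpy as np, cv2
from scipy.spatial.transform import Rotation as R
from bench import robot, eyes
def rot(q): return R.from_quat([q[1],q[2],q[3],q[0]]).as_matrix()
def cam(name, s=None):
    p=eyes.camera_params(name)
    if "T_tool_cam" in p:
        T=np.array(p["T_tool_cam"]); Rt=rot(s["orientation"])
        return p, np.array(s["eef_pos"])+Rt@T[:3,3], Rt@T[:3,:3]
    o=p["orientation"]; o=np.array(o)
    return p, np.array(p["origin"]), (rot(o) if o.size==4 else o)
def ray(c,xy):
    p,o,Rm=c
    d=np.array([(xy[0]-p["cx"])/p["fx"],(xy[1]-p["cy"])/p["fy"]]); u=d.copy()
    for _ in range(20): u=d/(1+p["k1"]*(u@u))
    v=Rm@np.array([u[0],-u[1],-1]); return o, v/np.linalg.norm(v)
def atz(c,xy,z):
    o,v=ray(c,xy); return o+v*(z-o[2])/v[2]
def tri(c1,a,c2,b):
    o1,v1=ray(c1,a);o2,v2=ray(c2,b)
    t=np.linalg.lstsq(np.c_[v1,-v2],o2-o1,rcond=None)[0]
    P,Q=o1+t[0]*v1,o2+t[1]*v2; return (P+Q)/2, np.linalg.norm(P-Q)
def proj(c,X):
    p,o,Rm=c; q=Rm.T@(np.array(X)-o); u=np.array([q[0],-q[1]])/-q[2]
    u=u*(1+p["k1"]*(u@u)); return np.array([p["fx"]*u[0]+p["cx"],p["fy"]*u[1]+p["cy"]])
def save(n,im): cv2.imwrite("pics/"+n,im[:,:,::-1])
E
python3 - <<'E'
from h import *
np.set_printoptions(precision=3,suppress=True)
s=robot.sense(); print(s)
for n in ("top","side"):
    save(n+"0.png",eyes.snapshot(n)); c=cam(n); print(n,c)
    for t in ("lever_left","lever_right","basket_left","basket_right"):
        for f in (eyes.find_in,eyes.spot_point):
            for d in f(t,n): print(n,t,f.__name__,np.round(d["xy"],1),round(d["confidence"],2), atz(c,d["xy"],0.0))
E
```

```text
{'clock': 0.0, 'qpos': array([1.084, 0.105, 0.096, 1.564, 0.   , 1.353]), 'joint_vel': array([ 0.   ,  0.001, -0.001,  0.001,  0.001,  0.001]), 'effort': array([  0.002, -55.693,  50.365,   0.017,  -0.   ,   0.   ]), 'eef_pos': array([0.159, 0.578, 0.231]), 'orientation': array([-0.   ,  0.134,  0.991, -0.001]), 'wrist_force': array([0.301, 0.128, 0.368]), 'torque': array([ 0.053,  0.057, -0.003]), 'grip_force': 0.0, 'width': 1.0008423020891348}
top ({'fx': 433.83685287074917, 'fy': 433.83685287074917, 'cx': 321.3386941528121, 'cy': 237.78586952187447, 'k1': 0.031658076562598114, 'origin': array([0.272, 0.061, 1.014]), 'orientation': array([ 0.714,  0.053, -0.048, -0.696])}, array([0.272, 0.061, 1.014]), array([[ 0.026,  0.989, -0.143],
       [-1.   ,  0.025, -0.009],
       [-0.005,  0.143,  0.99 ]]))
top lever_left call [393.9 202.5] 0.94 [ 0.508 -0.101  0.   ]
top lever_left call [504.2 306. ] 0.74 [ 0.271 -0.353  0.   ]
top lever_left call [506.4 302.7] 0.82 [ 0.279 -0.358  0.   ]
top lever_left call [390.  209.6] 0.79 [ 0.491 -0.091  0.   ]
top lever_right call [117.4 307.4] 0.
[... 1046 characters left out ...]
.276 -0.361  0.   ]
side lever_left call [381.6 273.1] 0.55 [ 0.487 -0.091  0.   ]
side lever_right call [189.2 196.9] 0.84 [0.248 0.53  0.   ]
side lever_right call [242.6 236.5] 0.75 [0.276 0.282 0.   ]
side lever_right call [342.4 224. ] 0.61 [0.531 0.118 0.   ]
side lever_right call [188.1 204.2] 0.93 [0.228 0.505 0.   ]
side lever_right call [344.3 228.7] 0.67 [0.522 0.101 0.   ]
side lever_right call [243.  237.1] 0.55 [0.276 0.279 0.   ]
side basket_left call [289.6 186.2] 0.83 [0.515 0.352 0.   ]
side basket_left call [291.3 191. ] 0.81 [0.505 0.332 0.   ]
side basket_right call [457.7 314.6] 0.74 [ 0.539 -0.322  0.   ]
side basket_right call [455.6 319.9] 0.56 [ 0.523 -0.329  0.   ]
```

```bash
ls pics
```

```text
side0.png
top0.png
```

View pics/top0.png

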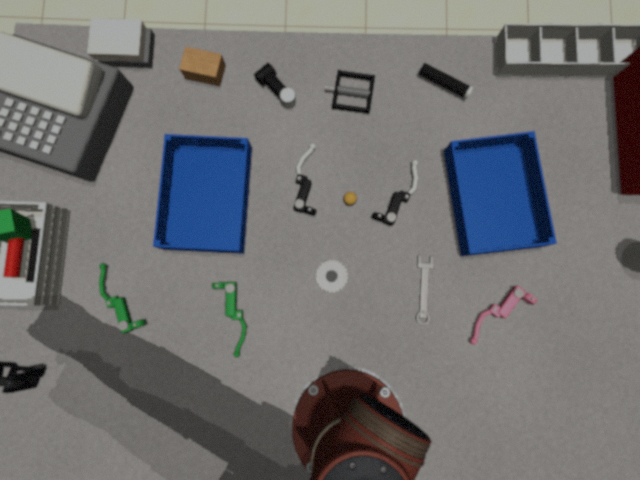

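Run:
```python
import cv2
im=cv2.imread("pics/top0.png"); a=im[130:270,270:440]; cv2.imwrite("pics/crop1.png",cv2.resize(a,None,fx=4,fy=4,interpolation=cv2.INTER_CUBIC))
```

```text
(no output)
```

View pics/crop1.png

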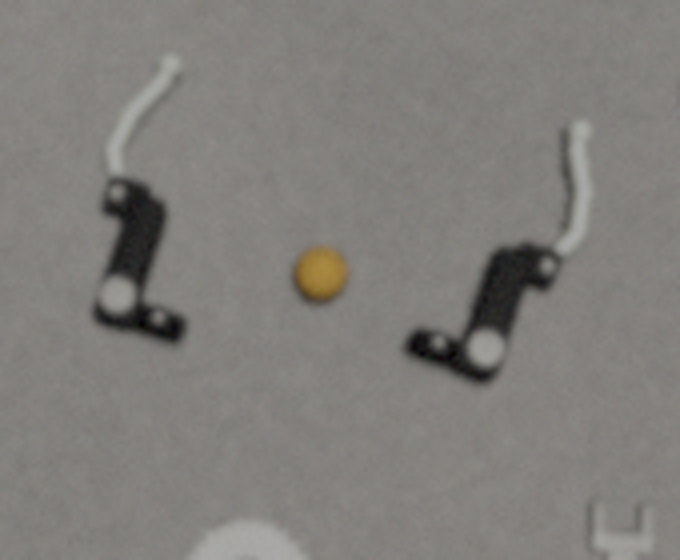

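The top view shows two black levers, at about (302,193) and (394,207), green look-alikes at (120,310) and (232,308), and a pink one at (505,305). In the enlarged crop, the lever at (394,207) has its ring at the near left and its lug and blade on the right, which matches **lever_left**. The one at (302,193) is its mirror image, so it is **lever_right**. Each has to cross over to the opposite basket.

```bash
cat >> h.py <<'E'
def shift(s,target):
    return 1000*rot(s["orientation"]).T@(np.array(target)-s["eef_pos"])
E
cat > basket.py <<'E'
from h import *
from scipy.optimize import minimize
np.set_printoptions(precision=4,suppress=True)
def hull(c,x,y,a):
    P=[proj(c,[x+np.cos(a)*u-np.sin(a)*v,y+np.sin(a)*u+np.cos(a)*v,z]) for u in(-.13,.13) for v in(-.095,.095) for z in(0,.065)]
    return cv2.convexHull(np.float32(P))
def mask(n,p):
    im=cv2.imread(f"pics/{n}0.png").astype(int); m=((im[:,:,0]>im[:,:,2]+40)&(im[:,:,0]>im[:,:,1]+25)).astype(np.uint8)
    k,l=cv2.connectedComponents(m)[0:2]; lab=l[int(p[1]),int(p[0])]
    pts=np.argwhere(l==lab)[:,::-1].astype(np.float32); return cv2.convexHull(pts)
for name,g,pt,ps in(("left",(.515,.345,0),(204,194),(290,188)),("right",(.52,-.33,0),(493,201),(457,316))):
    C=[cam("top"),cam("side")]; H=[mask("top",pt),mask("side",ps)]
    for sel in ([0],[1],[0,1]):
        def cost(v):
            t=0
            for i in sel:
                h=hull(C[i],v[0],v[1],v[2]/3); it=cv2.intersectConvexConvex(h,H[i])[0]
                t+=1-it/(cv2.contourArea(h)+cv2.contourArea(H[i])-it)
            return t
        r=minimize(cost,g,method="Nelder-Mead",options=dict(initial_simplex=[g,(g[0]+.02,g[1],0),(g[0],g[1]+.02,0),(g[0],g[1],.3)],xatol=1e-4))
        print(name,sel,r.x[:2],np.degrees(r.x[2]/3),r.fun)
E
python3 basket.py
python3 - <<'E'
from h import *
np.set_printoptions(precision=3,suppress=True)
print(eyes.camera_params("wrist"))
s=robot.sense(); print(shift(s,[.45,.015,.36]))
t,d=cam("top"),cam("side")
print(tri(t,(390,209.6),d,(381.6,273.1)),tri(t,(300.2,195.8),d,(344.3,228.7)))
E
```

```text
left [0] [0.5108 0.3426] -1.4485048536378005 0.0310406576483635
left [1] [0.5091 0.3419] -1.304703924864967 0.007561549622984609
left [0, 1] [0.5093 0.3427] -1.4463423367362283 0.04255979094635809
right [0] [ 0.5265 -0.3305] 8.21400993391277 0.028084586200665673
right [1] [ 0.5265 -0.3321] 8.417487562742453 0.0038831957908318504
right [0, 1] [ 0.5265 -0.3321] 8.426009550219753 0.03241987036894434
{'fx': 414.45224052017977, 'fy': 414.45224052017977, 'cx': 317.78974897242705, 'cy': 240.59982815689236, 'k1': -0.060022374074352076, 'T_tool_cam': array([[ 0.   ,  0.962,  0.273,  0.068],
       [ 1.   , -0.   ,  0.001,  0.001],
       [ 0.001,  0.273, -0.962, -0.143],
       [ 0.   ,  0.   ,  0.   ,  1.   ]])}
[-429.863 -466.032 -128.695]
(array([ 0.49 , -0.091, -0.002]), np.float64(0.0030185337989634023)) (array([ 0.532,  0.121, -0.028]), np.float64(0.014777755237187981))
```

Emit:
{"fn": "step_arm", "kwargs": {
  "plan": [
    [[-412, -362, 31], 0],
    [[-412, -362, 31], 0],
    [[-412, -362, 31], 0],
    [[-412, -362, 31], 0],
    [[-412, -362, 31], 0],
    [[-412, -362, 31], 0],
    [[-412, -362, 31], 0],
    [[-412, -362, 31], 0],
    [[-412, -362, 31], 0],
    [[-412, -362, 31], 0],
    [[-412, -362, 31], 0]
  ]
}}

```text
clock: 2.28
eef_pos: [0.4602, 0.1202, 0.2004]
orientation: [-0.0, 0.134, 0.991, 0.0]
wrist_force: [-0.0, -0.1, 0.5]
width: 0.994
grip_force: 0.0
```

Run:
```python
from h import *
import pickle
np.set_printoptions(precision=3,suppress=True)
s=robot.sense(); im=eyes.snapshot("wrist"); save("w1.png",im); pickle.dump(s,open("w1.pkl","wb")); c=cam("wrist",s)
print(s["clock"],s["eef_pos"],s["orientation"],np.abs(s["joint_vel"]).max())
for t in ("lever_left","lever_right"):
    for d in eyes.spot_point(t,"wrist"): print(t,np.round(d["xy"],1),round(d["confidence"],2), atz(c,d["xy"],0.0))
```

```text
2.275 [0.46 0.12 0.2 ] [-0.     0.134  0.991  0.   ] 0.027920044888197982
lever_left [ 98.3 305. ] 0.71 [ 0.494 -0.098  0.   ]
lever_right [332.9 271.5] 0.79 [0.519 0.118 0.   ]
```

Emit:
{"fn": "step_arm", "kwargs": {
  "plan": [
    [[-24, -208, 0], 0],
    [[-24, -208, 0], 0],
    [[-24, -208, 0], 0],
    [[-24, -208, 0], 0],
    [[-24, -208, 0], 0],
    [[-24, -208, 0], 0]
  ]
}}

```text
clock: 3.18
eef_pos: [0.4285, -0.0857, 0.2004]
orientation: [0.0, 0.133, 0.991, 0.0]
wrist_force: [-0.7, -0.1, -0.2]
width: 1.004
grip_force: 0.0
```

Run:
```python
from h import *
import pickle
np.set_printoptions(precision=3,suppress=True)
s=robot.sense(); im=eyes.snapshot("wrist"); save("w2.png",im); pickle.dump(s,open("w2.pkl","wb")); c=cam("wrist",s)
print(s["clock"],s["eef_pos"],s["orientation"],np.abs(s["joint_vel"]).max())
for t in ("lever_left","lever_right"):
    for d in eyes.spot_point(t,"wrist"): print(t,np.round(d["xy"],1),round(d["confidence"],2), atz(c,d["xy"],0.0))
a=cv2.imread("pics/w1.png");b=cv2.imread("pics/w2.png"); cv2.imwrite("pics/w12.png",cv2.resize(np.vstack([a,b]),None,fx=.62,fy=.62,interpolation=cv2.INTER_AREA))
```

```text
3.175 [ 0.428 -0.086  0.2  ] [0.    0.133 0.991 0.   ] 0.013572087566077543
lever_left [325.7 280.6] 0.8 [ 0.494 -0.096  0.   ]
lever_right [566.4 244.1] 0.71 [0.518 0.118 0.   ]
```

View pics/w12.png

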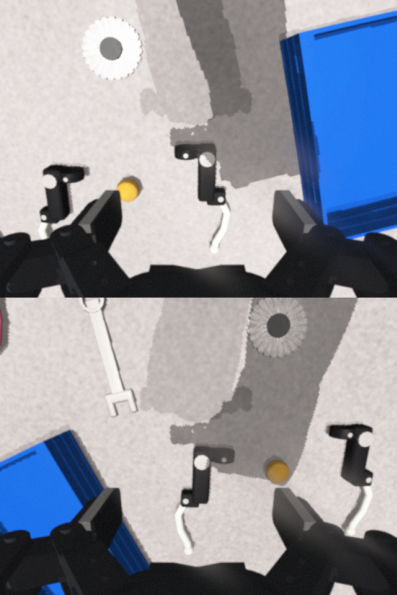

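```bash
cat > rect.py <<'E'
from h import *
import pickle
from scipy.optimize import minimize
np.set_printoptions(precision=4,suppress=True)
def rectify(c,im,x0,y0,z,n=400,mm=.5):
    # rows: world x decreasing downward, cols: world y decreasing to right
    g=(np.arange(n)-n/2)*mm/1000; Y,X=np.meshgrid(y0-g,x0-g)
    p,o,Rm=c; q=(np.stack([X,Y,np.full_like(X,z)],-1)-o)@Rm; u=np.stack([q[...,0],-q[...,1]],-1)/-q[...,2:]
    u=u*(1+p["k1"]*(u**2).sum(-1,keepdims=True)); m=u*[p["fx"],p["fy"]]+[p["cx"],p["cy"]]
    return cv2.remap(im,m.astype(np.float32),None,cv2.INTER_LINEAR)
def outline(r,x0,y0,ox,oy,a,side,mm=.5,col=(0,0,255)):
    # a: yaw of blade dir from world +x ; side=+1 left, -1 right
    b=np.array([np.cos(a),np.sin(a)]); ex=side*np.array([b[1],-b[0]])
    def px(u,v): # u lever x, v along blade mm
        w=np.array([ox,oy])+(u*ex+v*b)/1000; return [int(200-(w[1]-y0)*1000/mm),int(200-(w[0]-x0)*1000/mm)]
    cv2.polylines(r,[np.int32([px(-12,-40),px(12,-40),px(12,40),px(-12,40)])],True,col,1)
    cv2.polylines(r,[np.int32([px(-44,-38),px(-12,-38),px(-12,-24),px(-44,-24)])],True,(0,160,0),1)
    cv2.circle(r,px(0,0),2,col,-1)
E
cat > r1.py <<'E'
from rect import *
out=[]
for w,ctr,side in(("w2",(.494,-.096),1),("w1",(.519,.118),-1)):
    s=pickle.load(open(w+".pkl","rb")); c=cam("wrist",s); im=cv2.imread(f"pics/{w}.png")
    r=rectify(c,im,*ctr,.024); r2=r.copy(); outline(r2,*ctr,*ctr,np.radians(-17),side)
    out.append(r2)
cv2.imwrite("pics/rect1.png",np.hstack(out))
E
python3 r1.py
```

```text
(no output)
```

View pics/rect1.png

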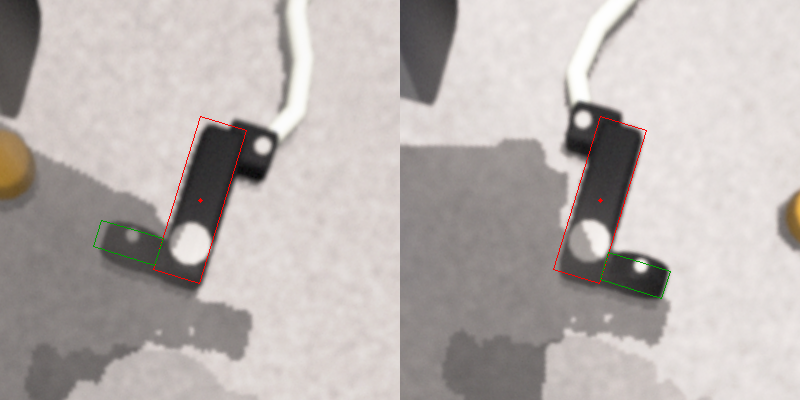

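The rectified crops show both barrels lying at a yaw of about -16°, close to the overlaid model. The caps are at crop pixels (190,244) and (589,240). The origins come out at (0.492, -0.0975) and (0.518, 0.1175), and the two views agree on z≈0. I'll grasp the left lever first.

Emit:
{"fn": "step_arm", "kwargs": {
  "plan": [
    [[-50, 5, 50], -0.1],
    [[-64, 5, 105], -0.1],
    [[-64, 5, 150], -0.1],
    [[-64, 5, 175], -0.1],
    [[-64, 5, 188], -0.1],
    [[-64, 5, 196], -0.1],
    [[-64, 5, 196], -0.1]
  ],
  "grip": 0.6
}}

```text
clock: 4.2
eef_pos: [0.4917, -0.0989, 0.0047]
orientation: [0.0, 0.125, 0.992, -0.0]
wrist_force: [0.3, 0.3, -0.5]
width: 0.601
grip_force: 0.0
```

Emit:
{"fn": "step_arm", "kwargs": {
  "plan": [
    [[0, 0, 0], 0],
    [[0, 0, 0], 0],
    [[0, 0, 0], 0],
    [[0, 0, 0], 0],
    [[0, 0, 0], 0],
    [[0, 0, 0], 0]
  ],
  "grip": 0,
  "force": 50
}}

```text
clock: 4.95
eef_pos: [0.4923, -0.0994, 0.0056]
orientation: [0.001, 0.125, 0.992, -0.0]
wrist_force: [-0.7, 1.9, 5.9]
width: 0.265
grip_force: 49.8
```

Emit:
{"fn": "step_arm", "kwargs": {
  "plan": [
    [[0, 0, -15], 0],
    [[0, 0, -50], 0],
    [[0, 0, -90], 0],
    [[0, 0, -120], 0],
    [[0, 0, -120], 0]
  ]
}}

```text
clock: 5.58
eef_pos: [0.4929, -0.0998, 0.1275]
orientation: [0.002, 0.125, 0.992, -0.001]
wrist_force: [-0.1, -0.1, -1.9]
width: 0.268
grip_force: 48.9
```

Run:
```python
from h import *
s=robot.sense(); im=eyes.snapshot("wrist"); save("w3.png",im[200:]); save("s3.png",eyes.snapshot("side")[200:360,280:500]); print(s["width"],s["grip_force"],s["wrist_force"],s["eef_pos"],shift(s,[.463,.341,.12]))
a=cv2.imread("pics/w3.png");b=cv2.resize(cv2.imread("pics/s3.png"),(440,320)); o=np.zeros((600,640,3),np.uint8); o[:280]=a; o[280:,:440]=b; cv2.imwrite("pics/c3.png",o)
```

```text
0.26774077875632624 48.85896027088165 [-0.0564597  -0.05396507 -1.90539375] [ 0.4928958 -0.0998026  0.127483 ] [138.61838596 419.52452618   6.38731663]
```

View pics/c3.png

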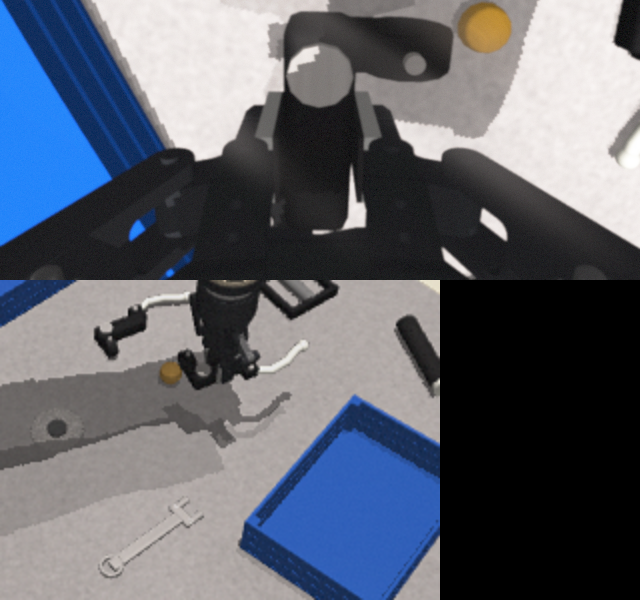

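The left lever is held level in the fingers; its cap shows at (320,75). I'll carry it to the left basket.

Emit:
{"fn": "step_arm", "kwargs": {
  "plan": [
    [[10, 25, -10], -0.1],
    [[24, 70, -15], -0.3],
    [[40, 120, -15], -0.5],
    [[58, 175, -15], -0.7],
    [[76, 230, -15], -0.9],
    [[93, 282, -15], -1.1],
    [[110, 333, -15], -1.3],
    [[126, 380, -15], -1.3],
    [[136, 410, -10], -1.3],
    [[139, 420, 0], -1.3],
    [[139, 420, 0], -1.3],
    [[139, 420, 0], -1.3]
  ]
}}

```text
clock: 7.18
eef_pos: [0.4612, 0.3413, 0.1239]
orientation: [-0.0, 0.013, 1.0, -0.0]
wrist_force: [0.5, -0.2, -1.6]
width: 0.268
grip_force: 48.9
```

Run:
```python
from h import *
s=robot.sense(); im=eyes.snapshot("wrist"); save("w4.png",im); print(s["width"],s["grip_force"],s["eef_pos"],s["orientation"],shift(s,[.463,.341,.011]))
```

```text
0.2676448352990802 48.92795383930206 [0.4611524  0.34126802 0.12392346] [-3.75700350e-04  1.27236154e-02  9.99918941e-01 -2.82649616e-04] [ -1.93785585  -0.15601478 112.92215501]
```

View pics/w4.png

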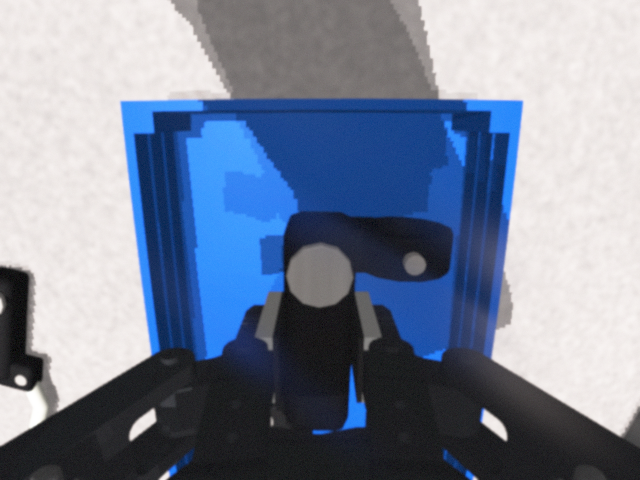

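The left lever hangs centred over the left basket, with clearance on all sides; its cap is at (320,275). I'll lower it gently.

Emit:
{"fn": "step_arm", "kwargs": {
  "plan": [
    [[-2, 0, 30], 0],
    [[-2, 0, 60], 0],
    [[-2, 0, 82], 0],
    [[-2, 0, 96], 0],
    [[-2, 0, 104], 0],
    [[-2, 0, 109], 0],
    [[-2, 0, 112], 0],
    [[-2, 0, 113], 0],
    [[-2, 0, 113], 0]
  ]
}}

```text
clock: 8.35
eef_pos: [0.4634, 0.3424, 0.0116]
orientation: [0.0, 0.012, 1.0, 0.0]
wrist_force: [-0.1, -0.6, -1.9]
width: 0.266
grip_force: 49.0
```

Emit:
{"fn": "step_arm", "kwargs": {
  "plan": [
    [[0, 0, 0.5], 0],
    [[0, 0, 1], 0],
    [[0, 0, 1.5], 0],
    [[0, 0, 1.5], 0]
  ]
}}

```text
clock: 8.85
eef_pos: [0.4633, 0.3424, 0.0106]
orientation: [0.0, 0.012, 1.0, 0.0]
wrist_force: [-3.5, -1.4, 5.9]
width: 0.266
grip_force: 50.0
```

Touchdown: the wrist force changed to +5.9 N. I'll release with a moderate opening and then retreat.

Emit:
{"fn": "step_arm", "kwargs": {
  "plan": [
    [[0, 0, 0], 0],
    [[0, 0, 0], 0],
    [[0, 0, 0], 0],
    [[0, 0, 0], 0]
  ],
  "grip": 0.6
}}

```text
clock: 9.35
eef_pos: [0.4632, 0.3423, 0.0097]
orientation: [-0.0, 0.012, 1.0, 0.0]
wrist_force: [0.3, 0.2, 0.5]
width: 0.601
grip_force: 0.0
```

Emit:
{"fn": "step_arm", "kwargs": {
  "plan": [
    [[0, 0, -15], 0],
    [[0, 0, -50], 0],
    [[0, 0, -100], 0],
    [[0, 0, -150], 0],
    [[0, 0, -150], 0]
  ]
}}

```text
clock: 9.98
eef_pos: [0.4657, 0.3435, 0.166]
orientation: [0.004, 0.012, 1.0, 0.002]
wrist_force: [0.9, -0.2, -0.9]
width: 0.6
grip_force: 0.0
```

Run:
```python
from h import *
s=robot.sense(); im=eyes.snapshot("wrist"); save("w5.png",im); c=cam("wrist",s); print(s["width"],s["eef_pos"],s["orientation"],shift(s,[.518,.1175,.17]))
for t in ("lever_left","lever_right"):
    for d in eyes.spot_point(t,"wrist"): print(t,np.round(d["xy"],1),round(d["confidence"],2), atz(c,d["xy"],0.0))
```

```text
0.6002381883221255 [0.46568715 0.34345601 0.1659543 ] [0.00399188 0.01217401 0.99991627 0.00181843] [ -57.83219436 -224.59958823   -4.42535133]
lever_left [318.9 213.4] 0.71 [0.46516875 0.34508781 0.        ]
lever_right [ 43.2 285.4] 0.94 [0.51951122 0.1165587  0.        ]
```

View pics/w5.png

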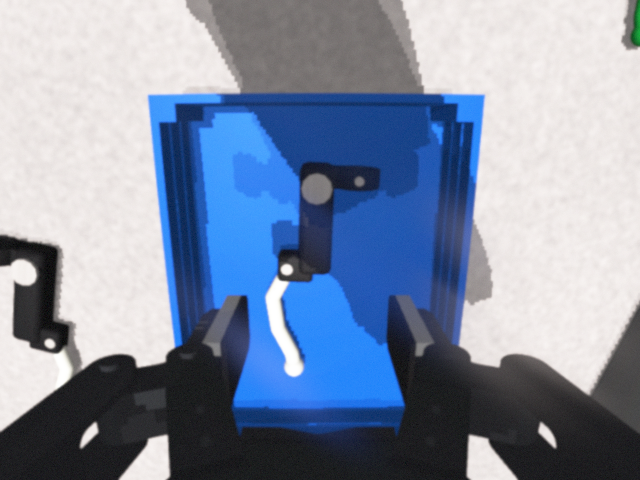

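The left lever lies flat in its basket, cap up at (317,188) and released. Next is the right lever.

Emit:
{"fn": "step_arm", "kwargs": {
  "plan": [
    [[-10, -45, 0], 0.3],
    [[-25, -100, 0], 0.7],
    [[-42, -155, 0], 1.1],
    [[-54, -200, 0], 1.4],
    [[-60, -223, 20], 1.4],
    [[-60, -223, 60], 1.4],
    [[-60, -223, 100], 1.4],
    [[-60, -223, 130], 1.4],
    [[-60, -223, 145], 1.4],
    [[-60, -223, 152], 1.4],
    [[-60, -223, 155.5], 1.4],
    [[-60, -223, 155.5], 1.4]
  ]
}}

```text
clock: 11.62
eef_pos: [0.5183, 0.118, 0.005]
orientation: [0.001, 0.134, 0.991, 0.0]
wrist_force: [0.5, -0.1, 0.3]
width: 0.599
grip_force: 0.0
```

Emit:
{"fn": "step_arm", "kwargs": {
  "plan": [
    [[0, 0, 0], 0],
    [[0, 0, 0], 0],
    [[0, 0, 0], 0],
    [[0, 0, 0], 0],
    [[0, 0, 0], 0],
    [[0, 0, 0], 0]
  ],
  "grip": 0,
  "force": 50
}}

```text
clock: 12.38
eef_pos: [0.5184, 0.1179, 0.0052]
orientation: [0.001, 0.134, 0.991, 0.0]
wrist_force: [-0.7, -0.8, 6.4]
width: 0.267
grip_force: 50.3
```

Emit:
{"fn": "step_arm", "kwargs": {
  "plan": [
    [[0, 0, -15], 0],
    [[0, 0, -50], 0],
    [[0, 0, -90], 0],
    [[0, 0, -120], 0],
    [[0, 0, -120], 0],
    [[0, 0, -120], 0]
  ]
}}

```text
clock: 13.12
eef_pos: [0.5173, 0.1179, 0.1236]
orientation: [-0.0, 0.134, 0.991, 0.0]
wrist_force: [-0.3, 0.3, -1.9]
width: 0.269
grip_force: 49.4
```

Run:
```python
from h import *
a=np.radians(8.4); b=np.array([np.cos(a),np.sin(a)]); o=np.array([.5265,-.332])-.046*b
s=robot.sense(); print(s["eef_pos"],o,shift(s,[*o,.12]), 2*np.degrees(np.arctan2(s["orientation"][2],s["orientation"][1]))-180)
```

```text
[0.5172795  0.11794766 0.12363583] [ 0.48099347 -0.33871982] [ -86.28464332 -449.90785415    3.60092826] -15.399221944887017
```

Emit:
{"fn": "step_arm", "kwargs": {
  "plan": [
    [[-5, -25, -10], -0.2],
    [[-14, -72, -15], -0.5],
    [[-24, -125, -15], -0.8],
    [[-35, -180, -15], -1.1],
    [[-45, -235, -15], -1.4],
    [[-55, -290, -15], -1.7],
    [[-65, -342, -15], -2.0],
    [[-75, -390, -15], -2.3],
    [[-82, -428, -10], -2.4],
    [[-86, -448, 0], -2.4],
    [[-86, -448, 0], -2.4],
    [[-86, -448, 0], -2.4]
  ]
}}

```text
clock: 14.62
eef_pos: [0.4816, -0.3354, 0.1237]
orientation: [-0.0, -0.075, 0.997, 0.001]
wrist_force: [-0.4, 0.0, -1.1]
width: 0.27
grip_force: 49.5
```

Run:
```python
from h import *
s=robot.sense(); im=eyes.snapshot("wrist"); save("w6.png",im); print(s["width"],s["grip_force"],s["eef_pos"],s["orientation"],shift(s,[.481,-.337,.012]),s["clock"])
```

```text
0.26963905121167897 49.46194231510162 [ 0.48159694 -0.33544878  0.12369546] [-3.21140977e-04 -7.52561914e-02  9.97163908e-01  7.37067751e-04] [  0.76385017  -1.61364457 111.69355414] 14.625
```

View pics/w6.png

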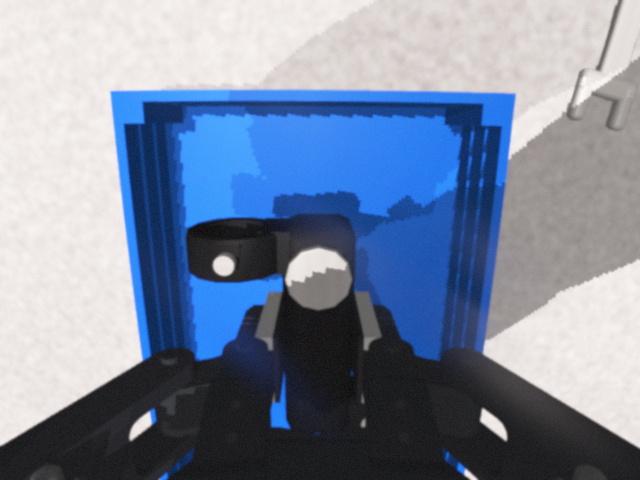

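The right lever hangs level and centred over the right basket; its cap is at (319,278). I'll lower it.

Emit:
{"fn": "step_arm", "kwargs": {
  "plan": [
    [[0, -1, 30], 0],
    [[0, -1, 60], 0],
    [[0, -1, 82], 0],
    [[0, -1, 96], 0],
    [[0, -1, 104], 0],
    [[0, -1, 109], 0],
    [[0, -1, 111.5], 0],
    [[0, -1, 113], 0],
    [[0, -1, 113], 0]
  ]
}}

```text
clock: 15.8
eef_pos: [0.4819, -0.338, 0.0115]
orientation: [0.0, -0.075, 0.997, -0.0]
wrist_force: [0.5, -0.1, -0.7]
width: 0.267
grip_force: 49.6
```

Emit:
{"fn": "step_arm", "kwargs": {
  "plan": [
    [[0, 0, 0.5], 0],
    [[0, 0, 1], 0],
    [[0, 0, 1.5], 0],
    [[0, 0, 1.5], 0]
  ]
}}

```text
clock: 16.3
eef_pos: [0.4818, -0.3379, 0.0103]
orientation: [0.0, -0.075, 0.997, -0.0]
wrist_force: [-3.1, 1.3, 6.0]
width: 0.267
grip_force: 50.3
```

Emit:
{"fn": "step_arm", "kwargs": {
  "plan": [
    [[0, 0, 0], 0],
    [[0, 0, 0], 0],
    [[0, 0, 0], 0],
    [[0, 0, 0], 0]
  ],
  "grip": 0.6
}}

```text
clock: 16.8
eef_pos: [0.4818, -0.3378, 0.0097]
orientation: [-0.0, -0.075, 0.997, 0.0]
wrist_force: [0.7, -0.8, -0.5]
width: 0.6
grip_force: 0.0
```

Emit:
{"fn": "step_arm", "kwargs": {
  "plan": [
    [[0, 0, -15], 0],
    [[0, 0, -50], 0],
    [[0, 0, -100], 0],
    [[0, 0, -150], 0],
    [[0, 0, -150], 0],
    [[0, 0, -150], 0]
  ]
}}

```text
clock: 17.55
eef_pos: [0.4819, -0.3379, 0.1603]
orientation: [0.0, -0.075, 0.997, -0.0]
wrist_force: [0.6, -0.2, 0.2]
width: 0.603
grip_force: 0.0
```

Run:
```python
from h import *
s=robot.sense(); a=eyes.snapshot("wrist"); b=eyes.snapshot("top"); save("f.png",cv2.resize(np.vstack([a,b]),None,fx=.62,fy=.62,interpolation=cv2.INTER_AREA)); print(s["clock"],s["width"],s["eef_pos"])
```

```text
17.55 0.6026610145732578 [ 0.48187886 -0.33791241  0.16027783]
```

View pics/f.png

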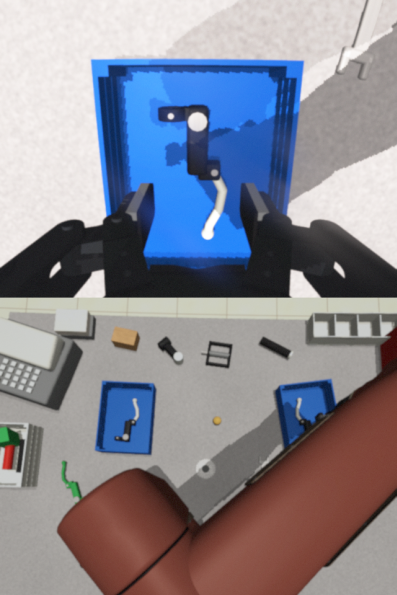

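Both levers lie flat, cap up, in the correct baskets: the right one's cap is at (197,122) in the wrist half, and the left one is at (128,425) in the top half. The gripper is clear of everything, so I'm handing in.

```bash
python3 -c "
from bench import robot
print(robot.hand_in())"
```

```text
the job is handed in; nothing more can be done
None
```

The job is handed in at about 17.6 s: the left-hand lever is in the left basket and the right-hand lever in the right, both lying flat with the cap up and released; the hand-in returned no verdict.

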